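Lid the sample box and snap its four tabs

ROBOT

A 6-joint arm with a two-finger parallel gripper is mounted at the origin on a cart in front of the work surface, level with it; the furniture and walls round the work are solid. World frame = base frame: x ahead of the robot, y to its left, z up, the work surface at z = 0. Lengths are in m, angles in rad, forces in N, time in s.
With the tool pointing down it reaches from about 0.275 to 0.825 m from the base axis. Payload 4.9 kg.
Tool frame: the origin (TCP) lies where the fingers leave the gripper's body, on its centre line; the fingertips stand 73 mm ahead of it and the grasp point (between the pads) lies 54 mm ahead of it (env.tips_ahead is the distance from the TCP to the fingertips, in m); y points along the fingers, z is the direction in which the jaws open and shut, and the axes are right-handed (so a half turn about y gives the same grasp; the last joint's range is limited). The gripper opens to 85 mm and grips with 20 to 120 N. Pads are 22 mm wide; open, the fingers measure 114 mm over their backs; the gripper's body (76 mm by 85 mm) begins 54 mm behind the grasp point. The pads swing forward as they close: fully open they stand 13 mm farther back than shut.
Start: joints at [1.204, 0.326, -0.193, 1.052, 0, 1.437], TCP at [0.127, 0.535, 0.304] pointing down, gripper open.
Joint ranges: [-2.65, 2.65], [-0.97, 1.79], [-1.3, 1.35], [-1.93, 2.1], [-1.47, 1.37], [-3.14, 3.14]. Speed limits (rad/s): [2.57, 2.57, 3.14, 3.14, 3.14, 3.14].

INTERFACE

Orientations are given as a rotation vector (axis times angle).
In Python, from bench import env, hand, solve_ik, eyes gives the robot as it stands. Calls block until the motion is done:
- env.move_to(position, orientation): joint-space move of the TCP to a pose.
- env.move_l(position, ori=None, v=0.15): straight line of the TCP; ori=None keeps the orientation; v is the mean speed in m/s.
- env.movej(angles): joint-space move.
- hand.release() and hand.gripper_close(effort=None): open the fingers fully, or close them until they stop; effort is the grip in N (None keeps the last).
- env.hold(seconds).
- solve_ik(position, orientation): joint angles nearest the present ones, or None.
- eyes.read_camera(name): name is "side" or "top" or "wrist"; returns a dict with "image" (400x640x3 uint8, red, green, blue), "intrinsics" (3x3 intrinsics, pixels), "dist_coeffs" ([k1, k2, p1, p2, k3] as OpenCV has them; the pictures are not rectified), "xyz" and "orientation" of the camera in the world; the wrist camera has in their place "T_tool_cam" (4x4, takes a point from camera to tool coordinates, whose origin is the TCP and whose axes are the tool frame's). Camera axes: x right, y up, looking along -z (the intrinsics and any distortion apply to the point x, -y, -z); pixel columns grow to the right and rows downward; lengths in m; the calibration is good to about 2 mm. A picture is of the moment at which its call begins: read the wrist's pose just before it. There is no depth.
A pose or a line that the arm cannot do raises env.Unreachable and nothing moves.
- env.sign_off(): hands the job in, once; it reports no verdict.
Readings, each from a call of its own:
- env.read_t(): time.
- env.read_joint_pos(): joint angles.
- env.read_dq(): joint speeds.
- env.read_tau(): joint torques, N m.
- env.read_position(): TCP position.
- env.read_tool_rot(): TCP orientation.
- env.read_contact_force(): force on the tool from outside, world axes, zero at the start.
- env.read_wrist_torque(): the same for the moment, N m.
- env.read_gripper_width(): finger opening in m.
Only numpy, scipy, OpenCV 4.12 (cv2) and the standard library are available. Lean on these libraries where they do the work, as an engineer would, in place of code of your own. Each camera call takes 0.05 s, during which the arm holds its last target.

TASK

Take the lid by its handle from the sloping rest, set it level and fully down in the mouth of the open box, then press down the four snap tabs round its rim, one on each side, until every one has snapped home. Leave the lid closed on the box, and do not shift or knock over the other things on the bench.

Things in the scene. Friction and masses are not known exactly. Their poses are not given: they have to be found in the camera images.
- lid_handle (a point): Centre of the grey bar handle of the loose white lid (0.35 kg). Bar 60 mm along lid x, 12 mm thick along lid y (grip across this), 14 mm high, 21 mm of free height under it. Lid axes: x along its short side, y along its long side, z out of its top; plate 100 x 140 x 5 mm. The point is 33 mm above the plate's underside. The lid starts on the rest, leaning 25 degrees; its ends are alike
- lid_centre (a point): Centre of the underside of the lid's plate, lid axes. Below it hangs a locating frame, 14 mm deep, tapered from 89.6 x 129.6 mm at the plate to 79 x 119 mm at its foot, that fits the box's mouth with 1.2 mm to spare all round. With the lid fully down this point coincides with box_rim
- box_rim (a point): Centre of the mouth of the open white box, level with its rim, 55 mm above the worktop. x along its short side, y along its long side, z up. Mouth 92 (x) by 132 (y) mm inside; walls 4 mm; a flange 5 mm thick round the rim measures 120 by 160 mm outside. The box is fixed to the worktop; a tube lies in it. The lid fits either way round
- lid_rest: Aluminium rest fixed to the worktop, 120 x 112 mm, origin at the centre of its underside; its top plate slopes 25 degrees, low towards its own -x. A lip 8 mm high along the low edge holds the lid's frame: lift the lid 15 mm or more square off the slope before moving it away
- jar: Glass jar bystander, 68 mm across, 103 mm high, origin under its centre; leave it standing
- timer: Timer bystander, 64 x 62 x 20 mm, origin under its centre; leave it
- dish: Petri dish bystander, 88 mm across, 16 mm high, origin under its centre; leave it
- tab_a_press (a point): Press point on the snap tab on the +x long side of the lid (lid axes): top of its grey paddle, 40 mm wide, reaching 30 mm out from a hinge at the lid's edge; moves with it. Tab up: the paddle stands 46 degrees above the lid's plane. Tab home: the paddle is level and the point is 8 mm above the underside of the lid's plate, 71 mm out from the lid's centre
- tab_a (a joint): Angle of that tab: 0 = up, 0.8 rad = paddle level (hard stop), about 0.75 when snapped home and let go. A light spring lifts it; on a seated lid its flexing hook rides over the edge of the box's flange (3 to 13 N at the press point, on the way from 0.2 to 0.5 rad) and catches under it, which holds the tab down: press the paddle fully level. Off the box a tab springs up again
- tab_b_press (a point): Press point on the snap tab on the +y short side of the lid (lid axes): top of its grey paddle, 40 mm wide, reaching 30 mm out from a hinge at the lid's edge; moves with it. Tab up: the paddle stands 46 degrees above the lid's plane. Tab home: the paddle is level and the point is 8 mm above the underside of the lid's plate, 91 mm out from the lid's centre
- tab_b (a joint): Angle of that tab: 0 = up, 0.8 rad = paddle level (hard stop), about 0.75 when snapped home and let go. A light spring lifts it; on a seated lid its flexing hook rides over the edge of the box's flange (3 to 13 N at the press point, on the way from 0.2 to 0.5 rad) and catches under it, which holds the tab down: press the paddle fully level. Off the box a tab springs up again
- tab_c_press (a point): Press point on the snap tab on the -x long side of the lid (lid axes): top of its grey paddle, 40 mm wide, reaching 30 mm out from a hinge at the lid's edge; moves with it. Tab up: the paddle stands 46 degrees above the lid's plane. Tab home: the paddle is level and the point is 8 mm above the underside of the lid's plate, 71 mm out from the lid's centre
- tab_c (a joint): Angle of that tab: 0 = up, 0.8 rad = paddle level (hard stop), about 0.75 when snapped home and let go. A light spring lifts it; on a seated lid its flexing hook rides over the edge of the box's flange (3 to 13 N at the press point, on the way from 0.2 to 0.5 rad) and catches under it, which holds the tab down: press the paddle fully level. Off the box a tab springs up again
- tab_d_press (a point): Press point on the snap tab on the -y short side of the lid (lid axes): top of its grey paddle, 40 mm wide, reaching 30 mm out from a hinge at the lid's edge; moves with it. Tab up: the paddle stands 46 degrees above the lid's plane. Tab home: the paddle is level and the point is 8 mm above the underside of the lid's plate, 91 mm out from the lid's centre
- tab_d (a joint): Angle of that tab: 0 = up, 0.8 rad = paddle level (hard stop), about 0.75 when snapped home and let go. A light spring lifts it; on a seated lid its flexing hook rides over the edge of the box's flange (3 to 13 N at the press point, on the way from 0.2 to 0.5 rad) and catches under it, which holds the tab down: press the paddle fully level. Off the box a tab springs up again

How it is judged:
On the way:
1. the lid is fully down on the box, all four tabs still up (horizontal distance between lid_centre and box_rim below 0.005 m and z of lid_centre in the frame of box_rim between -0.003 and 0.003 m and angle between the z axis of lid_centre and the z axis of box_rim, either way round below 0.05 rad and angle between the y axis of lid_centre and the y axis of box_rim, either way round below 0.1 rad and angle between lid_centre's own z axis and vertical below 0.1 rad and value of joint each of tab_a, tab_b, tab_c, tab_d below 0.4 rad), for 0.2 s.
At the end, for the whole second after the job is handed in: the lid lies level and fully down on the box (centred within 5 mm, within 3 mm of fully down, either way round) and all four tabs are snapped home (at least 0.65 of 0.8 rad) (horizontal distance between lid_centre and box_rim below 0.005 m and z of lid_centre in the frame of box_rim between -0.003 and 0.003 m and angle between the z axis of lid_centre and the z axis of box_rim, either way round below 0.05 rad and angle between the y axis of lid_centre and the y axis of box_rim, either way round below 0.1 rad and angle between lid_centre's own z axis and vertical below 0.1 rad and value of joint each of tab_a, tab_b, tab_c, tab_d above 0.65 rad); the robot touches nothing.
It fails at once if a bystander was shifted more than 30 mm or knocked over (distance of any of jar, timer, dish from where it was at the start of the episode above 0.03 m or angle between any of jar, timer, dish's own z axis and vertical above 0.35 rad).
It also fails if it takes over 58 s, if anything falls off the work surface, if the arm or the gripper's body presses on something with over 40 N, if the wrist force passes 120 N, or if a joint passes its speed limit or range.

## Working session

There is one attempt and no reset: what is moved stays moved. The work goes in short steps, each a Python script; the robot and the scene stay as the last script left them, time stands still between calls to the robot, and variables do not carry over. Pictures are saved under pics/ and viewed, and the job is handed in when it is done.

```bash
ls; mkdir -p pics; python3 - <<'E'
from bench import env,hand,solve_ik,eyes
import cv2,numpy as np
print(env.read_t(),env.read_position(),env.read_tool_rot(),env.tips_ahead)
for n in ["side","top","wrist"]:
    c=eyes.read_camera(n)
    cv2.imwrite(f"pics/{n}0.png",c["image"][:,:,::-1])
    print(n,{k:np.round(np.array(v),4).tolist() for k,v in c.items() if k!="image"})
E
```

```text
pics
0.0 [0.12669427 0.53470809 0.30306123] [-1.56483162  0.18315863 -0.18241775] 0.0726
side {'intrinsics': [[393.6091, 0.0, 322.1614], [0.0, 393.6091, 196.376], [0.0, 0.0, 1.0]], 'dist_coeffs': [-0.0709, 0.0, 0.0, 0.0, 0.0], 'xyz': [0.4874, -0.8308, 0.5215], 'orientation': [1.1554, -0.026, -0.03]}
top {'intrinsics': [[363.2747, 0.0, 316.3708], [0.0, 363.2747, 201.0745], [0.0, 0.0, 1.0]], 'dist_coeffs': [0.025, 0.0, 0.0, 0.0, 0.0], 'xyz': [0.4005, 0.0934, 1.1029], 'orientation': [0.1037, -0.0943, -1.5772]}
wrist {'intrinsics': [[303.9401, 0.0, 316.0115], [0.0, 303.9401, 200.6044], [0.0, 0.0, 1.0]], 'dist_coeffs': [-0.0567, 0.0, 0.0, 0.0, 0.0], 'T_tool_cam': [[-0.0008, -0.9474, -0.32, -0.0819], [0.0004, 0.32, -0.9474, -0.0702], [1.0, -0.0009, 0.0001, -0.0008], [0.0, 0.0, 0.0, 1.0]]}
```

View pics/side0.png

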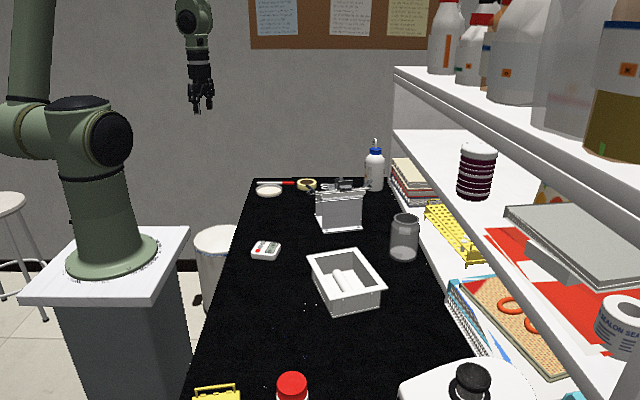

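View pics/top0.png

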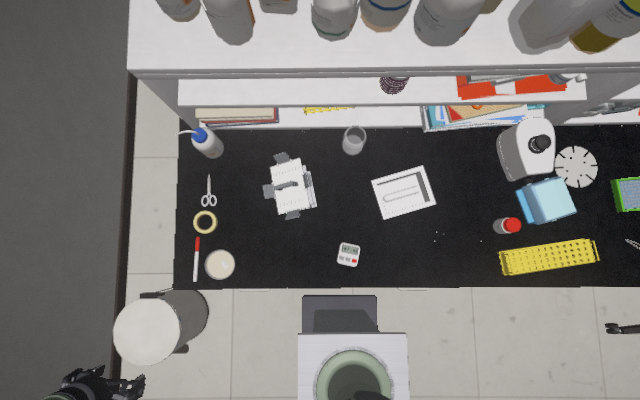

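View pics/wrist0.png

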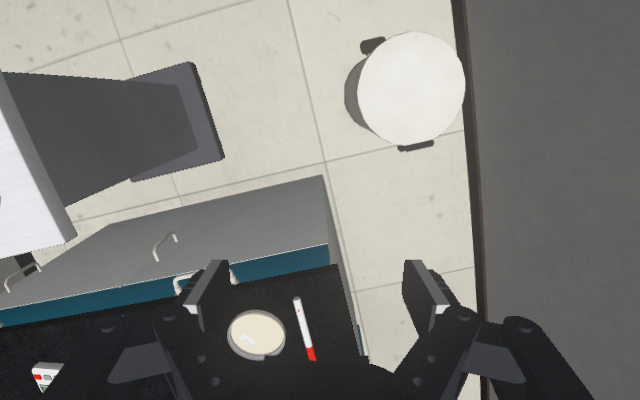

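```bash
cat > h.py <<'E'
import cv2,numpy as np
from scipy.spatial.transform import Rotation as R
def rv(v): return R.from_rotvec(v).as_matrix()
def campose(c,tool=None):
    if "T_tool_cam" in c:
        p,o=tool; T=np.array(c["T_tool_cam"]); M=rv(o)
        return M@T[:3,:3], np.array(p)+M@T[:3,3]
    return rv(c["orientation"]),np.array(c["xyz"])
def ray(c,px,tool=None):
    M,p=campose(c,tool)
    u=cv2.undistortPoints(np.array(px,float).reshape(-1,1,2),np.array(c["intrinsics"]),np.array(c["dist_coeffs"]))[:,0]
    d=np.c_[u[:,0],-u[:,1],-np.ones(len(u))]@M.T
    return p,d/np.linalg.norm(d,axis=1)[:,None]
def onplane(c,px,z,tool=None):
    p,d=ray(c,px,tool); return p+d*((z-p[2])/d[:,2])[:,None]
def proj(c,P,tool=None):
    M,p=campose(c,tool); q=(np.array(P,float).reshape(-1,3)-p)@M
    q=q*[1,-1,-1]
    return cv2.projectPoints(q,np.zeros(3),np.zeros(3),np.array(c["intrinsics"]),np.array(c["dist_coeffs"]))[0][:,0]
def cross(rs):
    A=np.zeros((3,3));b=np.zeros(3)
    for p,d in rs:
        Q=np.eye(3)-np.outer(d,d);A+=Q;b+=Q@p
    x=np.linalg.solve(A,b)
    return x,[np.linalg.norm((np.eye(3)-np.outer(d,d))@(x-p)) for p,d in rs]
def zoom(img,x0,y0,x1,y1,s,name):
    im=cv2.resize(img[y0:y1,x0:x1,::-1],None,fx=s,fy=s,interpolation=cv2.INTER_CUBIC)
    cv2.imwrite(name,im)
E
python3 - <<'E'
from bench import eyes
from h import *
c=eyes.read_camera("top"); zoom(c["image"],250,135,450,275,4,"pics/topz.png")
for n,px in [("timer",(347,255)),("dish",(220,265)),("lid",(291,186)),("box",(404,192)),("jarbase",(354,150))]:
    print(n,onplane(c,px,0.1 if n=="lid" else .055 if n=="box" else 0.02).round(3))
c=eyes.read_camera("side"); zoom(c["image"],230,170,430,320,4,"pics/sidez.png")
E
```

```text
timer [[0.377 0.01  0.02 ]]
dish [[0.351 0.384 0.02 ]]
lid [[0.571 0.169 0.1  ]]
box [[ 0.557 -0.156  0.055]]
jarbase [[ 0.694 -0.017  0.02 ]]
```

View pics/topz.png

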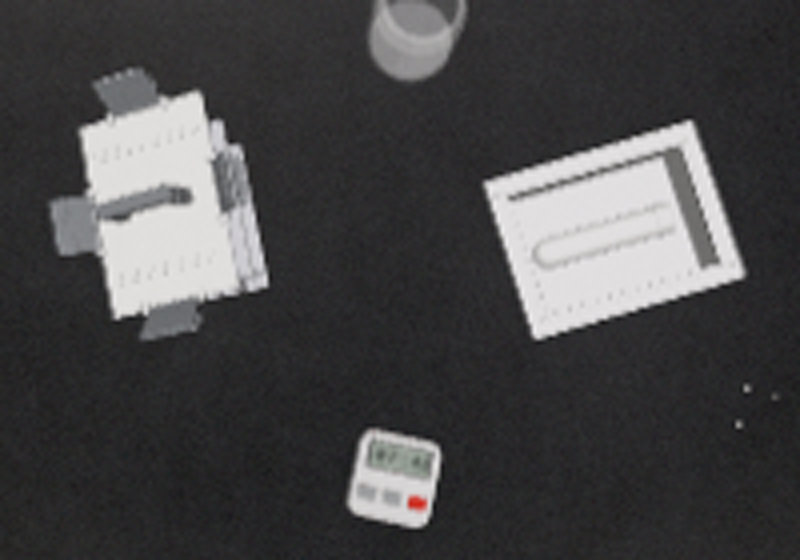

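View pics/sidez.png

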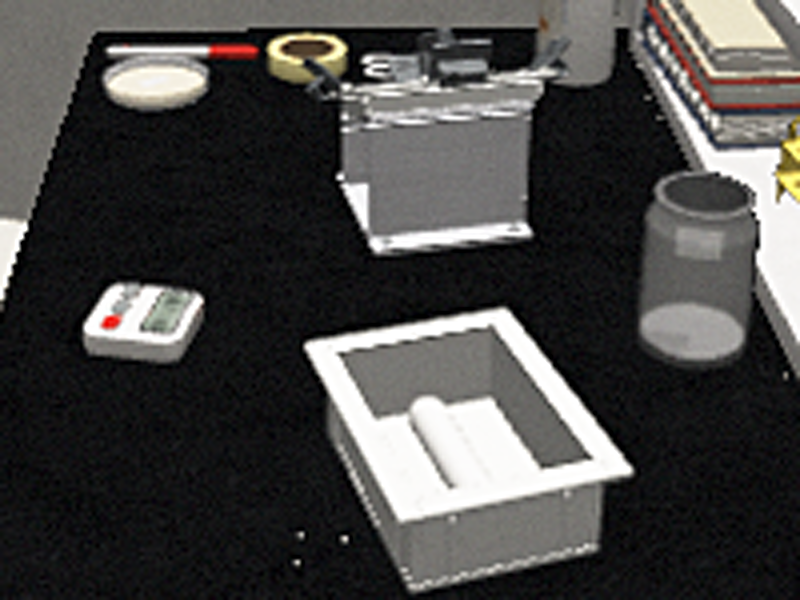

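```bash
cat >> h.py <<'E'
E
python3 - <<'E'
from bench import eyes
from h import *
c=eyes.read_camera("top"); s=eyes.read_camera("side")
im=c["image"]; g=im.min(2)
# box: bright contour
m=np.zeros_like(g); m[155:230,360:445]=(g[155:230,360:445]>110)*255
cs,_=cv2.findContours(m,cv2.RETR_EXTERNAL,cv2.CHAIN_APPROX_NONE); k=max(cs,key=cv2.contourArea)
b=cv2.boxPoints(cv2.minAreaRect(cv2.convexHull(k))); print(b)
P=onplane(c,b,.055); print(P.round(4),[np.linalg.norm(P[i]-P[i-1]).round(4) for i in range(4)],P.mean(0))
# wall thickness check with side
Q=np.array([(305,345),(505,310),(632,472),(405,520)])/4+[230,170]
S=onplane(s,Q,.055);print("side",S.round(4),[np.linalg.norm(S[i]-S[i-1]).round(4) for i in range(4)],S.mean(0))
L=np.array([(80,128),(200,92),(242,292),(116,320)])/4+[250,135]
for z in (.06,.08,.1,.12,.14,.16):
    X=onplane(c,L,z); print(z,np.linalg.norm(X[0]-X[3]).round(4),np.linalg.norm(X[1]-X[2]).round(4),X.round(3).tolist())
# handle
ht=np.array([(145,203)])/4+[250,135]; hs=np.array([(462,55)])/4+[230,170]
p,d=ray(c,ht);q,e=ray(s,hs);print(cross([(p,d[0]),(q,e[0])]))
# high edge corners in side
for t,u in (((200,92),(545,72)),((242,292),(345,95))):
    p,d=ray(c,np.array([t])/4+[250,135]);q,e=ray(s,np.array([u])/4+[230,170]);print(cross([(p,d[0]),(q,e[0])]))
E
```

```text
[[370.3948  179.95157]
 [424.36533 164.00574]
 [436.16104 203.92972]
 [382.19052 219.87555]]
[[ 0.594  -0.0594  0.055 ]
 [ 0.6399 -0.2186  0.055 ]
 [ 0.5217 -0.2472  0.055 ]
 [ 0.4768 -0.0902  0.055 ]] [np.float64(0.1212), np.float64(0.1656), np.float64(0.1216), np.float64(0.1632)] [ 0.55808336 -0.15384913  0.055     ]
side [[ 0.4822 -0.0968  0.055 ]
 [ 0.5959 -0.0634  0.055 ]
 [ 0.64   -0.2154  0.055 ]
 [ 0.5282 -0.2476  0.055 ]] [np.float64(0.1577), np.float64(0.1184), np.float64(0.1582), np.float64(0.1163)] [ 0.56158015 -0.15581924  0.055     ]
0.06 0.1439 0.151 [[0.634, 0.234, 0.06], [0.66, 0.146, 0.06], [0.513, 0.116, 0.06], [0.493, 0.207, 0.06]]
0.08 0.1411 0.1481 [[0.63, 0.231, 0.08], [0.656, 0.145, 0.08], [0.51, 0.116, 0.08], [0.491, 0.205, 0.08]]
0.1 0.1383 0.1452 [[0.625, 0.229, 0.1], [0.651, 0.144, 0.1], [0.508, 0.115, 0.1], [0.49, 0.203, 0.1]]
0.12 0.1356 0.1423 [[0.621, 0.226, 0.12], [0.646, 0.143, 0.12], [0.506, 0.115, 0.12], [0.488, 0.2, 0.12]]
0.14 0.1328 0.1394 [[0.616, 0.223, 0.14], [0.641, 0.142, 0.14], [0.504, 0.114, 0.14], [0.486, 0.198, 0.14]]
0.16 0.1301 0.1365 [[0.612, 0.221, 0.16], [0.636, 0.141, 0.16], [0.502, 0.114, 0.16], [0.484, 0.196, 0.16]]
(array([0.58096248, 0.18154886, 0.11085698]), [np.float64(0.011214148883815948), np.float64(0.011214148883816144)])
(array([0.64563371, 0.1433142 , 0.11532722]), [np.float64(0.0010332528910282975), np.float64(0.0010332528910283753)])
(array([0.5080518 , 0.11503721, 0.1118027 ]), [np.float64(0.0010937908767079038), np.float64(0.0010937908767079032)])
```

```bash
cat >> h.py <<'E'
def toolrot(point,jaw):
    y=np.array(point,float);y/=np.linalg.norm(y);z=np.array(jaw,float);z-=y*(z@y);z/=np.linalg.norm(z)
    return R.from_matrix(np.c_[np.cross(y,z),y,z]).as_rotvec()
E
python3 - <<'E'
from bench import env,solve_ik
from h import *
a=np.radians(11.2); ly=np.array([np.cos(a),np.sin(a),0]); l=np.array([-np.sin(a),np.cos(a),0])
t=np.radians(25); n=np.array([0,0,1])*np.cos(t)+l*np.sin(t)
C=np.array([.570,.172,.092]); H=C+.028*n
b=np.radians(106); by=np.array([np.cos(b),np.sin(b),0]); B=np.array([.559,-.1545,.055])
print(n,H)
for s in (1,-1):
    o=toolrot(-n,s*ly)
    for d in (.17,.054):
        q=solve_ik(H+n*d,o); print("grasp",s,d,None if q is None else np.round(q,2))
    for f in (1,-1):
        for z in (.087,.25):
            q=solve_ik(B+[0,0,z],toolrot([0,0,-1],f*by)); print("place",f,z,None if q is None else np.round(q,2))
E
```

```text
[-0.08208698  0.41456956  0.90630779] [0.56770156 0.18360795 0.11737662]
grasp 1 0.17 [ 0.46  0.55  0.02  1.16 -0.42  1.87]
grasp 1 0.054 [ 0.39  0.61 -0.16  0.88 -0.43  1.78]
place 1 0.087 [-0.4   0.53 -0.32  0.72  0.   -0.68]
place 1 0.25 [-0.4   0.38 -0.11  1.08  0.   -0.68]
place -1 0.087 [-0.4   0.53 -0.32  0.72  0.    2.47]
place -1 0.25 [-0.4   0.38 -0.11  1.08  0.    2.47]
grasp -1 0.17 [ 0.46  0.55  0.02  1.16 -0.42 -1.28]
grasp -1 0.054 [ 0.39  0.61 -0.16  0.88 -0.43 -1.36]
place 1 0.087 [-0.4   0.53 -0.32  0.72  0.   -0.68]
place 1 0.25 [-0.4   0.38 -0.11  1.08  0.   -0.68]
place -1 0.087 [-0.4   0.53 -0.32  0.72  0.    2.47]
place -1 0.25 [-0.4   0.38 -0.11  1.08  0.    2.47]
```

```bash
python3 - <<'E'
from bench import env,solve_ik,eyes
from h import *
a=np.radians(11.2); ly=np.array([np.cos(a),np.sin(a),0]); l=np.array([-np.sin(a),np.cos(a),0])
t=np.radians(25); n=np.array([0,0,1])*np.cos(t)+l*np.sin(t)
H=np.array([.570,.172,.092])+.028*n
env.move_to(H+n*.18,toolrot(-n,ly))
T=(np.array(env.read_position()),np.array(env.read_tool_rot()))
c=eyes.read_camera("wrist"); np.savez("w1.npz",p=T[0],o=T[1],**{k:np.array(v) for k,v in c.items()})
cv2.imwrite("pics/w1.png",c["image"][:,:,::-1]); print(env.read_t(),T,env.read_contact_force())
print(H,proj(c,H,T))
E
```

```text
2.3 (array([0.55233905, 0.25913694, 0.28068803]), array([-1.56890968,  0.79477034, -1.38292442])) [ 0.46505776 -0.76424262 -0.5166984 ]
[0.56770156 0.18360795 0.11737662] [[316.09054869 198.15801081]]
```

View pics/w1.png

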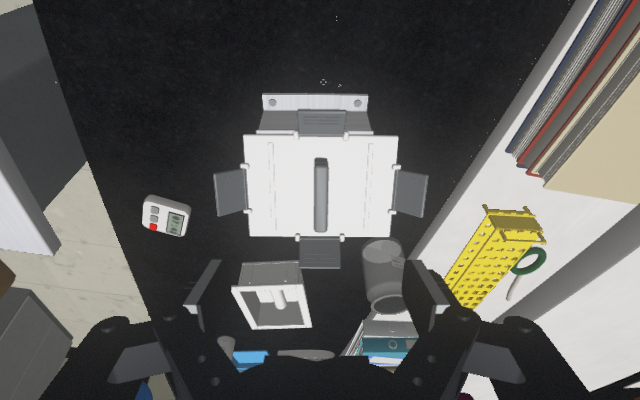

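```bash
python3 - <<'E'
from h import *
d=dict(np.load("w1.npz")); T=(d["p"],d["o"]); im=d["image"]; 
zoom(im,200,80,450,280,3.2,"pics/w1z.png")
roi=im[100:260,205:435].min(2)
m=(roi>150).astype(np.uint8)*255
m=cv2.morphologyEx(m,cv2.MORPH_CLOSE,np.ones((7,7))); m=cv2.morphologyEx(m,cv2.MORPH_OPEN,np.ones((15,15)))
cs,_=cv2.findContours(m,cv2.RETR_EXTERNAL,cv2.CHAIN_APPROX_NONE);k=max(cs,key=cv2.contourArea)
print(cv2.boundingRect(k),cv2.approxPolyDP(k,8,True)[:,0]+[205,100])
E
```

```text
(39, 30, 153, 107) [[244 135]
 [250 235]
 [389 235]
 [396 136]]
```

View pics/w1z.png

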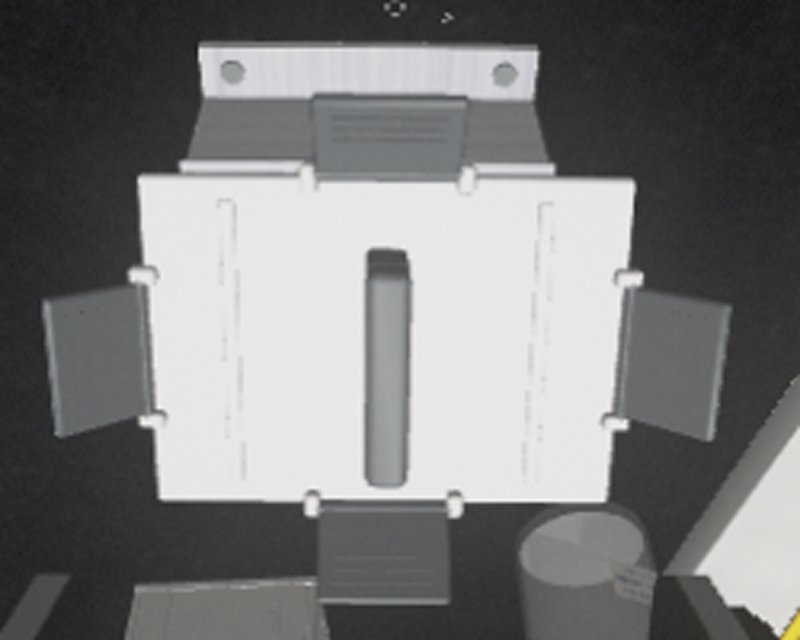

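```bash
python3 - <<'E'
from h import *
d=dict(np.load("w1.npz")); T=(d["p"],d["o"])
z=np.array([(139,175),(636,180),(607,502),(159,499)],float); px=(z+.5)/3.2-.5+[200,80]
# lid frame: +y = image right?, low edge at top. define lid x toward low side
a=np.radians(11.2)
for corners in [px]:
    # origin: plate top centre; lid x down-slope (picture up), y: picture left/right chosen right-handed
    obj=np.array([(.05,.07,0),(.05,-.07,0),(-.05,-.07,0),(-.05,.07,0)],float)
    ok,rs,ts,e=cv2.solvePnPGeneric(obj,corners.reshape(-1,1,2),d["intrinsics"],d["dist_coeffs"],flags=cv2.SOLVEPNP_IPPE)
    M,p=campose(d,T); F=np.diag([1,-1,-1.])
    for r,t,ee in zip(rs,ts,e):
        Rw=M@F@cv2.Rodrigues(r)[0]; c=p+M@F@t[:,0]
        print(ee,c.round(4),"\n",Rw.round(3),"tilt",np.degrees(np.arccos(Rw[2,2])).round(2),"yaw y",np.degrees(np.arctan2(Rw[1,1],Rw[0,1])).round(2))
        print("handle",c+.028*Rw[:,2])
# alternative: assume 25 deg tilt, ray onto plane, scale depth from size
E
```

```text
[0.22709422] [0.5734 0.1748 0.0935] 
 [[-0.17  -0.982 -0.079]
 [ 0.895 -0.187  0.405]
 [-0.412 -0.002  0.911]] tilt 24.34 yaw y -169.2
handle [0.57117498 0.18616085 0.11900681]
[5.09913079] [0.5718 0.1798 0.0921] 
 [[-0.087 -0.977 -0.195]
 [ 0.519 -0.212  0.828]
 [-0.85  -0.03   0.525]] tilt 58.31 yaw y -167.78
handle [0.56629162 0.20303145 0.10681809]
```

```bash
cat >> h.py <<'E'
_a=np.radians(10.9); ly=np.array([np.cos(_a),np.sin(_a),0]); _l=np.array([-np.sin(_a),np.cos(_a),0])
_t=np.radians(24.8); n=np.array([0,0,1])*np.cos(_t)+_l*np.sin(_t)
H=np.array([.5734,.1748,.0935])+.028*n; dn=np.cross(ly,n)  # across slope dir
E
python3 - <<'E'
from bench import env,hand,eyes
from h import *
d=dict(np.load("w1.npz"));T=(d["p"],d["o"])
e=np.array([H+.007*n+s*.03*dn for s in (1,-1)]); print((proj(d,e,T)-[200,80])*3.2)
o=toolrot(-n,ly)
env.move_l(H+n*.10,o,v=.15); env.move_l(H+n*.054,v=.06)
print(env.read_contact_force(),env.read_gripper_width())
c=eyes.read_camera("wrist");cv2.imwrite("pics/w2.png",c["image"][:,:,::-1]);c=eyes.read_camera("side");zoom(c["image"],260,130,440,260,4,"pics/s2.png")
print(env.read_t())
E
```

```text
[[385.30197845 489.5320351 ]
 [388.0999532  272.29883606]]
[-0.48974254 -0.07019281  1.09287309] 0.08552955212236903
3.9833
```

View pics/w2.png

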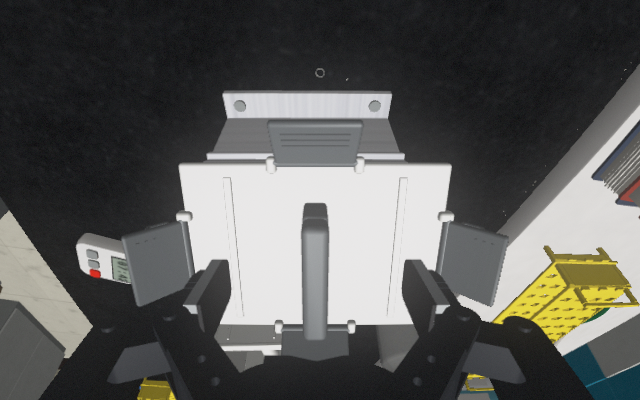

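View pics/s2.png

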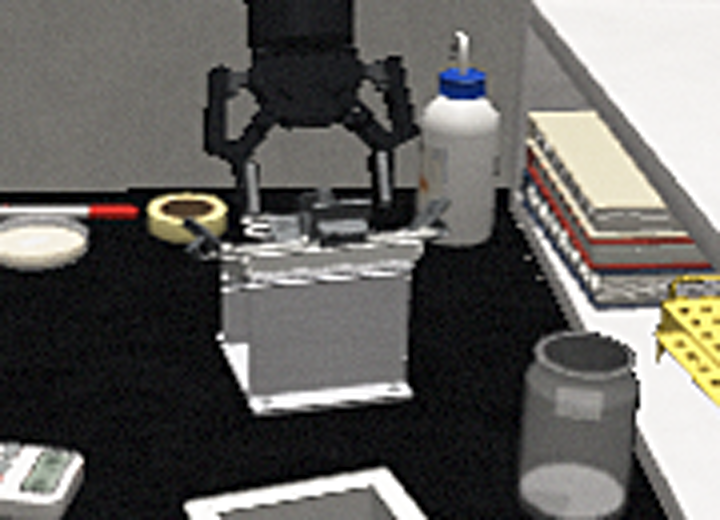

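The picture shows the bar at column 315, midway between the fingers (210 and 422), so the alignment is good. Closing and lifting.

```bash
python3 - <<'E'
from bench import env,hand,eyes
from h import *
hand.gripper_close(80)
print(env.read_gripper_width(),env.read_contact_force())
env.move_l(H+n*(.054+.045),v=.06)
print(env.read_gripper_width(),env.read_contact_force(),env.read_t())
env.move_l(H+n*(.054+.045)+[0,0,.12],v=.2)
P=env.read_position();o=env.read_tool_rot()
c=eyes.read_camera("wrist");np.savez("w3.npz",p=P,o=o,**{k:np.array(v) for k,v in c.items()});cv2.imwrite("pics/w3.png",c["image"][:,:,::-1]);print(env.read_contact_force(),env.read_wrist_torque())
E
```

```text
0.010813114840344796 [-0.05150873  0.43050694  1.35679856]
0.01088450998091917 [ 0.49352888  0.45231641 -4.73887777] 5.55
[ 0.12795193  0.06944085 -5.67055404] [ 0.76609324  0.15255784 -0.0270022 ]
```

View pics/w3.png

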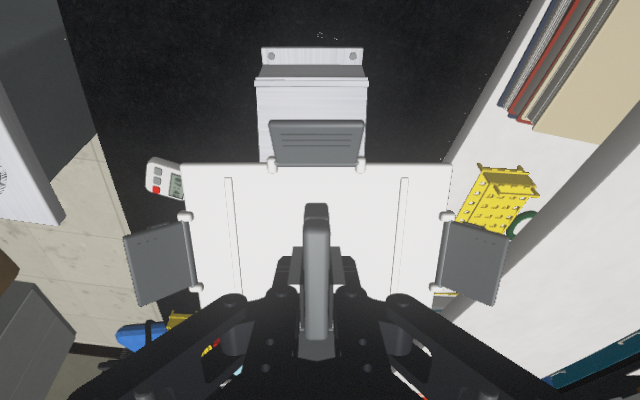

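```bash
python3 - <<'E'
from bench import env,hand,eyes
from h import *
b=np.radians(106); by=np.array([np.cos(b),np.sin(b),0])
o=toolrot([0,0,-1],-by); B=np.array([.560,-.155,.055])
env.move_to(B+np.array([-.96*.112,-.28*.112,.395]),o)
P=env.read_position();o=env.read_tool_rot()
c=eyes.read_camera("wrist");np.savez("w4.npz",p=P,o=o,**{k:np.array(v) for k,v in c.items()});cv2.imwrite("pics/w4.png",c["image"][:,:,::-1]);print(env.read_t(),P,env.read_contact_force())
zoom(c["image"],200,0,440,180,3.2,"pics/w4z.png")
E
```

```text
7.9667 [ 0.45274012 -0.18577023  0.44950038] [-0.09895244  0.47266235 -4.53247443]
```

View pics/w4.png

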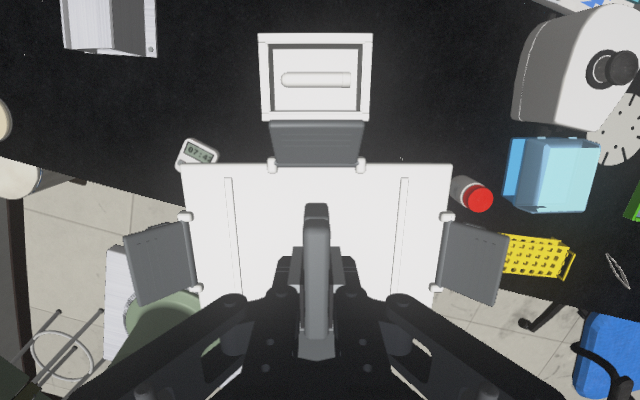

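View pics/w4z.png

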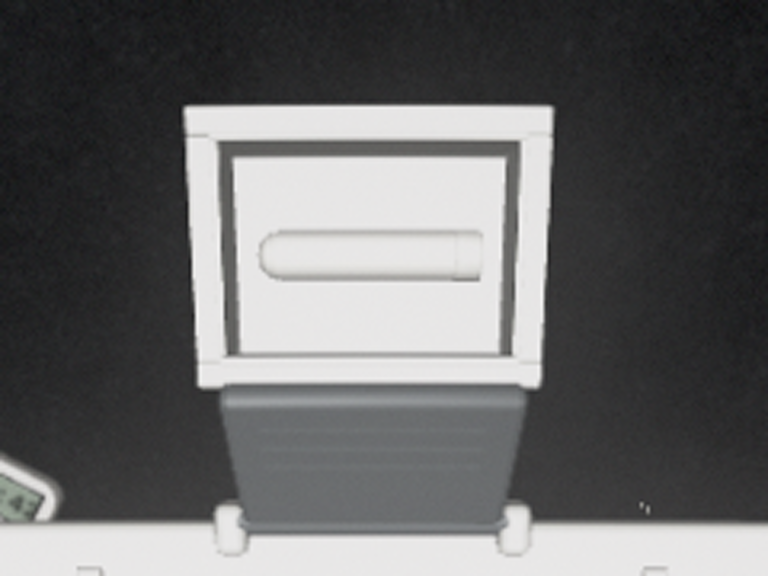

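```bash
python3 - <<'E'
from h import *
d=dict(np.load("w4.npz"));T=(d["p"],d["o"])
z=np.array([(184,106),(554,106),(540,388),(199,388)],float);px=(z+.5)/3.2-.5+[200,0]
X=onplane(d,px,.055);c=X.mean(0)
print(X.round(4),[np.linalg.norm(X[i]-X[i-1]).round(4) for i in range(4)],c)
u=(X[0]-X[1])+(X[3]-X[2]);v=(X[0]-X[3])+(X[1]-X[2])
print("yaw y",np.degrees(np.arctan2(u[1],u[0])),"yaw x",np.degrees(np.arctan2(v[1],v[0])))
m=np.array([(220,140),(521,140),(511,356),(228,356)],float);px=(m+.5)/3.2-.5+[200,0]
X=onplane(d,px,.055);print("mouth",X.mean(0),[np.linalg.norm(X[i]-X[i-1]).round(4) for i in range(4)])
M=rv(T[1]); q=T[0]+np.array([(-.05,.082,-.07),(-.05,.082,.07)])@M.T
print("pred lid corners",proj(d,q,T))
E
python3 - <<'E'
import cv2;im=cv2.imread("pics/w4.png")
for x0,n in((165,"a"),(435,"b")):
    cv2.imwrite(f"pics/w4{n}.png",cv2.resize(im[150:180,x0:x0+35],None,fx=10,fy=10,interpolation=cv2.INTER_NEAREST))
g=im.min(2); print(g[160:170,210],g[160:170,430],g[172,176:190],g[172,444:458])
E
```

```text
[ 77  88 111 141 192 219 226 230 231 230] [ 56  56  75 120 183 214 226 230 231 230] [ 53  55  67 118 164 217 228 230 229 230 230 230 230 229] [230 229 229 229 230 230 228 199  89  53  56  52  52  51]Traceback (most recent call last):
  File "<stdin>", line 4, in <module>
  File "h.py", line 15, in onplane
    p,d=ray(c,px,tool); return p+d*((z-p[2])/d[:,2])[:,None]
        ~~~^^^^^^^^^^^
  File "h.py", line 10, in ray
    M,p=campose(c,tool)
        ~~~~~~~^^^^^^^^
  File "h.py", line 6, in campose
    p,o=tool; T=np.array(c["T_tool_cam"]); M=rv(o)
    ^^^
TypeError: cannot unpack non-iterable NoneType object
```

```bash
python3 - <<'E'
from h import *
d=dict(np.load("w4.npz"));T=(d["p"],d["o"])
for nm,z in (("flange",[(184,106),(554,106),(540,388),(199,388)]),("mouth",[(220,140),(521,140),(511,356),(228,356)])):
    z=np.array(z,float);px=(z+.5)/3.2-.5+[200,0]
    X=onplane(d,px,.055,T);c=X.mean(0)
    print(nm,X.round(4).tolist(),[np.linalg.norm(X[i]-X[i-1]).round(4) for i in range(4)],c)
    u=(X[0]-X[1])+(X[3]-X[2]);v=(X[0]-X[3])+(X[1]-X[2])
    print("yaw y",np.degrees(np.arctan2(u[1],u[0])),"yaw x",np.degrees(np.arctan2(v[1],v[0])))
M=rv(T[1]); q=T[0]+np.array([(-.05,.082,-.07),(-.05,.082,.07)])@M.T
print("pred lid corners",proj(d,q,T), "TCPyaw z",M[:,2])
E
```

```text
flange [[0.5938, -0.0611, 0.055], [0.6382, -0.2147, 0.055], [0.5231, -0.2476, 0.055], [0.479, -0.095, 0.055]] [np.float64(0.1197), np.float64(0.1599), np.float64(0.1197), np.float64(0.1588)] [ 0.55851121 -0.15461278  0.055     ]
yaw y 106.1236456256992 yaw x 16.191886604750554
mouth [[0.5847, -0.0794, 0.055], [0.6211, -0.2053, 0.055], [0.533, -0.23, 0.055], [0.4967, -0.1046, 0.055]] [np.float64(0.0916), np.float64(0.1311), np.float64(0.0916), np.float64(0.1305)] [ 0.55888701 -0.15484909  0.055     ]
yaw y 106.12630533762092 yaw x 15.814666056981757
pred lid corners [[178.19440854 165.4809771 ]
 [450.1211061  165.66306533]] TCPyaw z [ 2.77070099e-01 -9.60849500e-01 -6.31421579e-04]
```

```bash
cat >> h.py <<'E'
_b=np.radians(106.1); by=np.array([np.cos(_b),np.sin(_b),0]); bx=np.array([np.sin(_b),-np.cos(_b),0])
B=np.array([.5587,-.1547,.055])
E
python3 - <<'E'
from bench import env,hand,eyes
from h import *
o=toolrot([0,0,-1],-by); C=B-bx*.0005
env.move_to(C+[0,0,.087+.05],o)
f0=np.array(env.read_contact_force()); print(f0,env.read_t())
env.move_l(C+[0,0,.087+.016],v=.1)
for z in np.arange(.012,-.0041,-.002):
    env.move_l(C+[0,0,.087+z],v=.04)
    f=np.array(env.read_contact_force())-f0; P=env.read_position(); print(round(z,4),(P-C-[0,0,.087]).round(4),f.round(2),np.round(env.read_wrist_torque(),2))
    if np.linalg.norm(f)>15: break
c=eyes.read_camera("side");zoom(c["image"],270,200,420,330,5,"pics/s5.png")
c=eyes.read_camera("wrist");cv2.imwrite("pics/w5.png",c["image"][:,:,::-1]);print(env.read_t())
E
```

```text
[-0.26711386 -1.01027452 -3.78515145] 9.05
0.012 [ 0.0001 -0.0001  0.0123] [ 0.73  1.32 -1.01] [ 0.01  0.08 -0.03]
0.01 [-0.      0.0001  0.01  ] [ 0.2   1.01 -0.26] [-0.01 -0.03 -0.02]
0.008 [-0.0001  0.0001  0.0078] [ 0.73  0.62 -0.83] [ 0.01 -0.05  0.01]
0.006 [-0.0001  0.      0.0058] [-0.01  1.13 -0.4 ] [0.03 0.01 0.02]
0.004 [-0.0001  0.      0.0038] [ 0.16  1.19 -0.11] [-0.03 -0.06  0.02]
0.002 [-0.0001  0.      0.0018] [-0.44  0.75 -0.53] [-0.05  0.    0.01]
0.0 [-0.0001  0.0001 -0.0002] [-0.16  0.79  0.15] [0.01 0.01 0.02]
-0.002 [ 0.0001 -0.0001 -0.002 ] [ 0.52  0.59 -0.16] [-0.02 -0.08  0.01]
-0.004 [ 0.0001 -0.0001 -0.0022] [-4.72  2.58 14.24] [ 0.3   0.83 -0.01]
11.8917
```

View pics/s5.png

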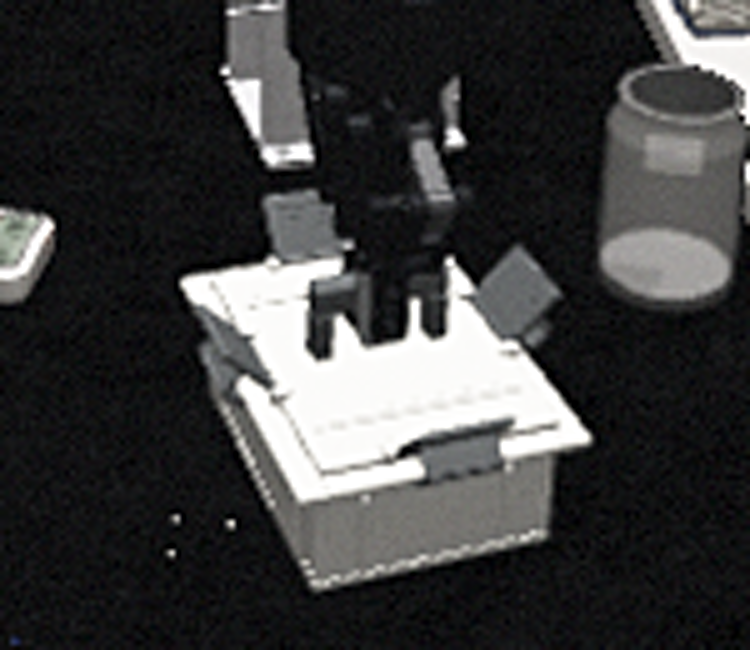

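View pics/w5.png

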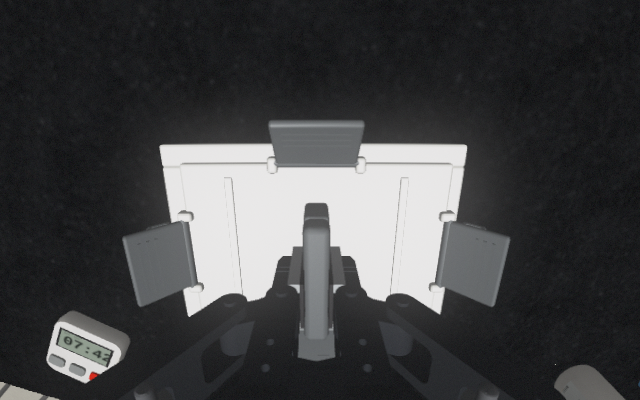

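```bash
python3 - <<'E'
from bench import env,hand,eyes
from h import *
env.hold(.2); hand.release(); env.hold(.2)
C=B-bx*.0005
env.move_l(C+[0,0,.087+.10],v=.2)
hand.gripper_close(40)
P=env.read_position();o=env.read_tool_rot()
c=eyes.read_camera("wrist");np.savez("w6.npz",p=P,o=o,**{k:np.array(v) for k,v in c.items()});cv2.imwrite("pics/w6.png",c["image"][:,:,::-1])
c=eyes.read_camera("side");zoom(c["image"],270,180,420,330,5,"pics/s6.png")
print(env.read_t(),env.read_gripper_width(),P,env.read_contact_force())
E
```

```text
14.5333 0.00032378644484673216 [ 0.55825969 -0.15484849  0.24204395] [ 0.42047234 -0.19552847 -0.12418189]
```

View pics/w6.png

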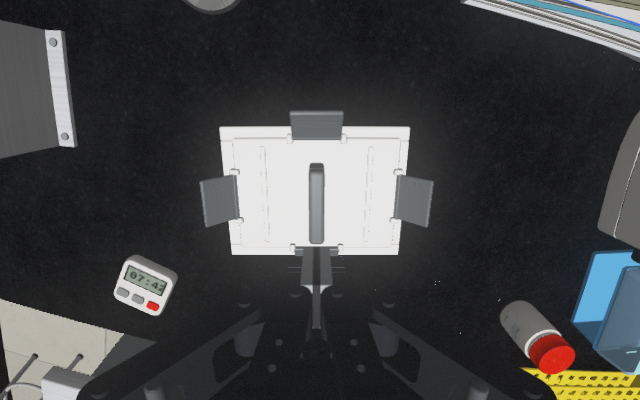

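View pics/s6.png

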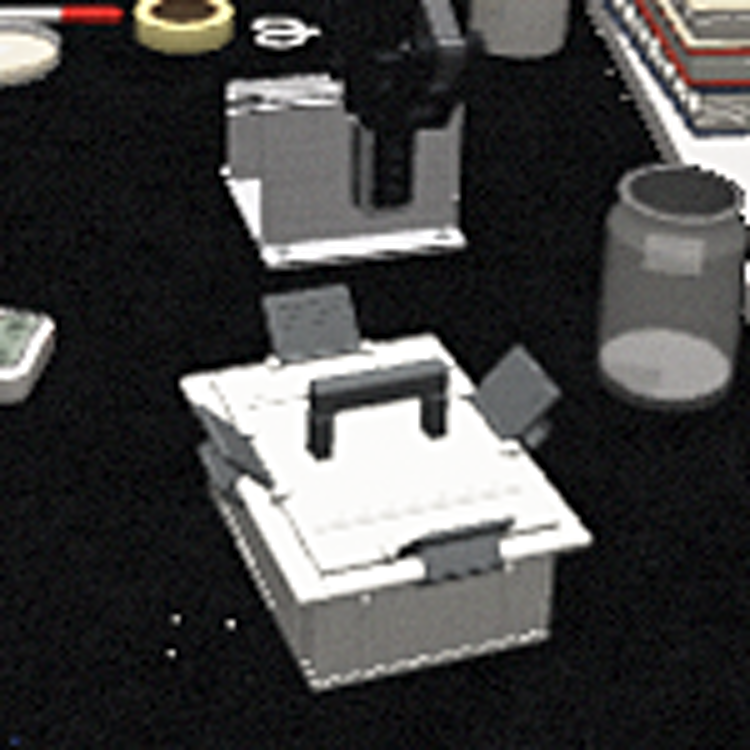

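```bash
cat > press.py <<'E'
from bench import env,hand,eyes
from h import *
import sys
def press(u,out,jaw):
    o=toolrot([0,0,-1],jaw); t=env.tips_ahead
    X=lambda z: B+u*out+[0,0,z-.055+t]
    env.move_to(X(.120),o); env.move_l(X(.094),v=.15)
    f0=np.array(env.read_contact_force()); tr=[]
    for z in list(np.arange(.088,.0639,-.003))+[.063,.062,.061,.060]:
        env.move_l(X(z),v=.05)
        f=np.array(env.read_contact_force())-f0; tr.append((round(z,3),round(env.read_position()[2]-t,4),f[2].round(1)))
        if f[2]>28: break
    print(tr,env.read_t(),flush=True)
    env.hold(.1)
    env.move_l(X(.120),v=.2)
E
python3 - <<'E'
from press import *
press(bx,.063,-by)
c=eyes.read_camera("side");zoom(c["image"],270,180,420,330,5,"pics/s7.png");print(env.read_contact_force())
E
```

```text
[(np.float64(0.088), np.float64(0.0885), np.float64(0.3)), (np.float64(0.085), np.float64(0.0849), np.float64(0.2)), (np.float64(0.082), np.float64(0.0817), np.float64(0.9)), (np.float64(0.079), np.float64(0.0787), np.float64(1.0)), (np.float64(0.076), np.float64(0.0757), np.float64(1.1)), (np.float64(0.073), np.float64(0.0728), np.float64(1.1)), (np.float64(0.07), np.float64(0.07), np.float64(0.9)), (np.float64(0.067), np.float64(0.0666), np.float64(0.3)), (np.float64(0.064), np.float64(0.0636), np.float64(1.6)), (0.063, np.float64(0.0631), np.float64(2.7)), (0.062, np.float64(0.0629), np.float64(7.9)), (0.061, np.float64(0.0628), np.float64(13.3)), (0.06, np.float64(0.0626), np.float64(18.1))] 18.5417
[-0.34765068 -0.0265233  -0.66202163]
```

View pics/s7.png

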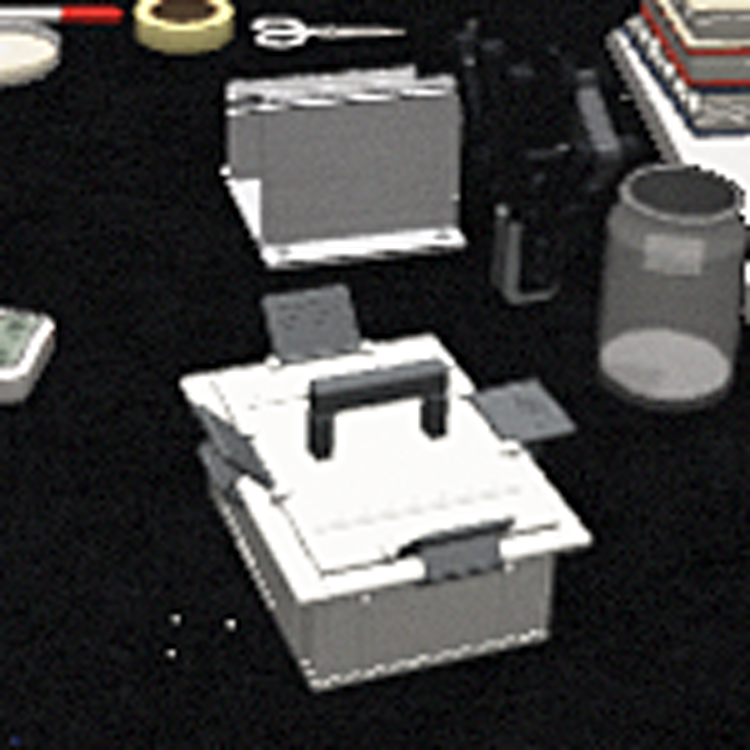

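```bash
python3 - <<'E'
from press import *
from bench import solve_ik
press(-bx,.063,-by)
qs={s:solve_ik(B+by*.083+[0,0,.14],toolrot([0,0,-1],s*bx)) for s in (1,-1)}
q0=env.read_joint_pos(); print({s:np.round(q,2) for s,q in qs.items() if q is not None})
s=min((k for k in qs if qs[k] is not None),key=lambda k:abs(qs[k]-q0).max())
press(by,.083,s*bx)
press(-by,.083,s*bx)
env.move_l(B+[-.15,0,.30],v=.25)
P=env.read_position();o=env.read_tool_rot()
c=eyes.read_camera("side");zoom(c["image"],270,180,420,330,5,"pics/s8.png")
c=eyes.read_camera("wrist");cv2.imwrite("pics/w8.png",c["image"][:,:,::-1])
c=eyes.read_camera("top");zoom(c["image"],250,115,450,275,4,"pics/t8.png");print(env.read_contact_force(),env.read_t())
E
```

```text
[(np.float64(0.088), np.float64(0.0881), np.float64(-0.8)), (np.float64(0.085), np.float64(0.085), np.float64(0.1)), (np.float64(0.082), np.float64(0.0819), np.float64(-0.6)), (np.float64(0.079), np.float64(0.0789), np.float64(0.4)), (np.float64(0.076), np.float64(0.0759), np.float64(-0.1)), (np.float64(0.073), np.float64(0.0729), np.float64(0.7)), (np.float64(0.07), np.float64(0.0698), np.float64(0.3)), (np.float64(0.067), np.float64(0.0665), np.float64(0.5)), (np.float64(0.064), np.float64(0.0637), np.float64(-0.1)), (0.063, np.float64(0.0631), np.float64(0.6)), (0.062, np.float64(0.0628), np.float64(7.7)), (0.061, np.float64(0.0626), np.float64(15.6)), (0.06, np.float64(0.0624), np.float64(23.1))] 23.3
{1: array([-0.28,  0.41, -0.37,  0.79,  0.  ,  1.01]), -1: array([-0.28,  0.41, -0.37,  0.79,  0.  , -2.13])}
[(np.float64(0.088), np.float64(0.0882), np.float64(0.2)), (np.float64(0.085), np.float64(0.085), np.float64(0.2)), (np.float64(0.082), np.float64(0.0819), np.float64(0.0)), (np.float64(0.079), np.float64(0.0789), np.float64(-0.8)), (np.float64(0.076), np.float64(0.0759), np
[... 504 characters left out ...]
np.float64(0.085), np.float64(0.085), np.float64(0.3)), (np.float64(0.082), np.float64(0.0817), np.float64(0.0)), (np.float64(0.079), np.float64(0.0787), np.float64(-0.3)), (np.float64(0.076), np.float64(0.0757), np.float64(-0.6)), (np.float64(0.073), np.float64(0.0727), np.float64(0.1)), (np.float64(0.07), np.float64(0.07), np.float64(0.2)), (np.float64(0.067), np.float64(0.0667), np.float64(-0.7)), (np.float64(0.064), np.float64(0.0636), np.float64(-0.2)), (0.063, np.float64(0.0631), np.float64(-0.1)), (0.062, np.float64(0.0629), np.float64(8.4)), (0.061, np.float64(0.0627), np.float64(12.9)), (0.06, np.float64(0.0626), np.float64(17.8))] 33.525
[-0.91467328  0.25887187  0.1869317 ] 35.375
```

View pics/s8.png

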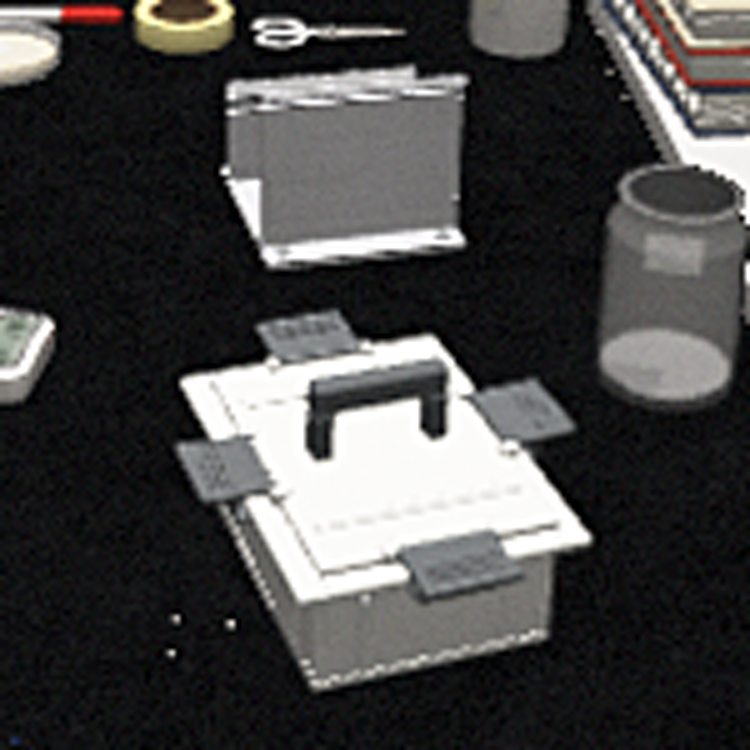

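View pics/t8.png

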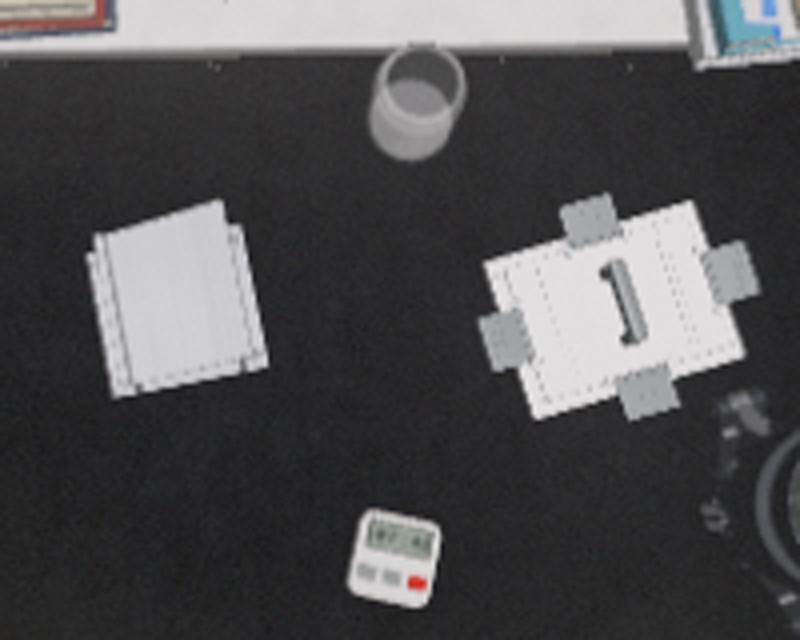

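View pics/w8.png

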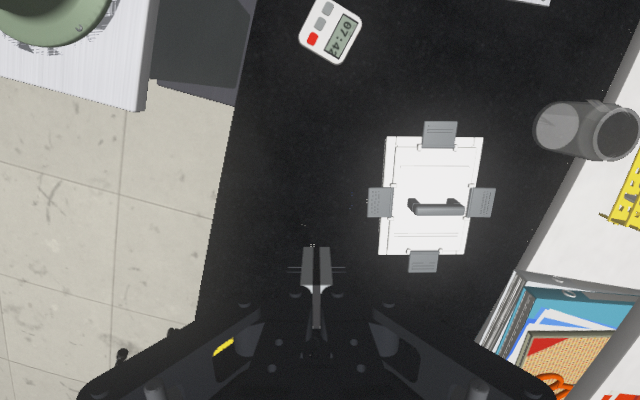

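All four paddles lie level after the arm let go. In the side zoom they sit near (305,335), (525,408), (225,470) and (460,565). The lid is flush, the jar and timer have not moved, and the arm is clear.

```bash
python3 - <<'E'
from bench import env
env.sign_off(); print(env.read_t())
E
```

```text
the job is handed in; nothing more can be done
the job is handed in; nothing more can be done
```

The lid is closed on the box with all four tabs pressed home, and I handed the job in at about 35 s of the 58 s allowed. No verdict was reported.

- **Lid:** I found it with the wrist camera, gripped it by the handle and lifted it square off the rest. I located the box in the wrist picture (flange measured 119.7 x 159–160 mm) and lowered the lid in. It hit a firm stop at about 14 N with all four tabs still up.
- **Tabs:** I pressed each one with the closed fingertips. The tips stopped at z of about 0.0625 m (paddle level is 0.063 m), at 18–23 N each.
- **Last checks:** After the arm backed off, the side, top and wrist pictures show all four paddles still level and the lid flush. The jar and timer are where they started, the dish was seen only in part (side view), and contact force was about zero.
- **Did not match:** The lid seated 2.2 mm lower than I predicted. I took this as a small error in grip height, because the stop was sharp and the pictures show the lid flush. The snap force did not show in the force readings, so the evidence that the tabs latched is that they stayed level when released.

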